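Find the hidden release of the reagent lockbox and open it

ROBOT

A 6-joint arm with a two-finger parallel gripper is mounted at the origin on a cart in front of the work surface, level with it; the furniture and walls round the work are solid. World frame = base frame: x ahead of the robot, y to its left, z up, the work surface at z = 0. Lengths are in m, angles in rad, forces in N, time in s.
With the tool pointing down it reaches from about 0.275 to 0.75 m from the base axis. Payload 10.2 kg.
Tool frame: the origin (TCP) lies at the very end of the fingers, on their centre line; the grasp point (between the pads) lies 19 mm behind it; z points along the fingers, y is the line along which they close (so a half turn about z gives the same grasp; the last joint's range is limited). The gripper opens to 88 mm and grips with 3 to 60 N. Pads are 18 mm wide; open, the fingers measure 123 mm over their backs; the gripper's body (75 mm by 187 mm) begins 45 mm behind the grasp point.
Start: joints at [1.044, 0.313, 1.498, -0, 1.331, -0.223], TCP at [0.157, 0.501, 0.239] pointing down, gripper open.
Joint ranges: [-2.94, 2.94], [-0.97, 2.17], [0.19, 2.56], [-1.23, 4.37], [0.02, 3.11], [-2.88, 2.88]. Speed limits (rad/s): [2.39, 2.39, 3.01, 3.14, 3.14, 3.14].

INTERFACE

Orientations are given as a unit quaternion [w, x, y, z].
In Python, from workcell import readout, vision, order gives the robot as it stands.
- The arm moves only by the tool apply_moves, never from a script. Its argument "rows" is one flat list of numbers, 5 for each row, row after row: the finger opening in m, from 0 to 0.0881, then the shift along the world's x, y, z in m, then the turn about the world's z in degrees. In form: [hand, x, y, z, twist, hand, x, y, z, twist, ...]. A call has 1 to 20 rows; each row is the pose to reach, as a shift and turn from the pose commanded when the call began; what a row does not reach only later rows make up. A row lasts 1/12 s, in which the tool goes at most 41.7 mm and 7.16 degrees, less where a joint would pass 70% of its speed; a pose out of reach is approached as far as the arm can. A call with a gripper value outside its range is refused whole. The fingers move at their own pace and stop on an object; the grip force is fixed at half the most. Time passes only in rows, so rows that repeat a pose let the fingers close. It gives the time, the measured TCP pose, the force, the opening and the grip force at its end, in the units of the state.
- readout.read_state(): the state, without advancing time (a new reading comes with each control period).
- vision.camera(name): name is "scene" or "top" or "wrist"; returns the picture (420x560x3 uint8, red, green, blue); there is no depth.
- vision.camera_params(name): a dict with "K" (3x3 intrinsics, pixels), "k1" (the pictures are not rectified: a ray, as slopes to the right and down, at radius r is drawn at 1 + k1 r^2 times it, then the intrinsics apply), "R" (3x3) and "t" (3): a world point X has camera coordinates R X + t; the wrist camera has in their place "tool_from_camera" (4x4, takes a point from camera to tool coordinates, whose origin is the TCP and whose axes are the flange's). Camera axes: x right, y down, z forward; pixel columns grow to the right and rows downward; lengths in m; the calibration is good to about 2 mm. A picture is of the moment at which its call begins: read the wrist's pose just before it. camera_params takes no time and is no camera call.
- order.sign_off(): hands the job in; it is judged then, once.
The state is a dict: "time_s": time; "joint_positions": joint angles; "qvel": joint speeds; "joint_efforts": joint torques, N m; "ee_pos": TCP position; "eef_rot": TCP orientation; "ft_force": force on the tool from outside, world axes, zero at the start; "moment": the same for the moment, N m; "gripper_width": finger opening in m; "grip_force": force on a finger pad.
Only numpy, scipy, OpenCV 4.12 (cv2) and the standard library are available. Lean on these libraries where they do the work, as an engineer would, in place of code of your own. Each camera call takes 0.05 s, during which the arm holds its last target. There are 200 camera calls.

TASK

Open the grey lockbox of controlled standards with the fingertips alone, grasping nothing: feel along the black strip in front of its blue lid for the hidden thumb recess, and press down inside it until the lid pops ajar. Then push the lid back until it stands fully open at its stop, and come away. Do not press hard, and leave the vials in the box and everything else on the bench where they stand.

Things in the scene. Friction and masses are not known exactly. Their poses are not given: they have to be found in the camera images.
- lockbox: Grey box, 178 mm deep (its x), 262 mm wide (y), 80 mm tall with its blue lid shut, fixed to the bench. Origin: centre of its underside; x points to its back, y to its left, z up; the front faces the robot, give or take 17 degrees. In front of the lid, along the whole front edge, runs a flat black strip. Inside, a divider grid holds four vials.
- strip_middle (a point): Middle of the black strip's flat top; axes as the box. Strip: 250 mm long (y), 36 mm deep (x), top level, 72 mm above the bench; past its ends come only 6 mm side walls of the same height. It is five equal 50 mm blocks (centres at y = -100, -50, 0, 50, 100 mm); one, not given which, holds the release recess. The shut lid begins 18 mm behind this point and stands 8 mm higher.
- release_key (a joint): Floor of the recess, a sprung rocker key, rad: 0 at rest, stop at 0.32. Recess: 44 mm wide (y), 6 mm deep, open to the front, 31 mm to its rear wall, centred in its block, black like the strip. The key tips down towards the front about a pivot 23 mm behind and 26 mm below the strip's middle line; the lid is let go at about 0.2 rad, some 3 to 8 mm of pressing at 4 to 11 N. It springs back.
- lockbox_lid (a joint): Hinge of the blue lid, rad: 0 shut, 1.75 at its open stop (leaning back a little past upright). Latched until the key is pressed; then a spring plunger pops it to about 0.55 rad, where it stays. From there it is pushed lightly; let go well before upright it sinks back to ajar, past upright it stays open by its own weight.
- lid_front_edge (a point): Middle of the lid's front edge, half-way through its 6 mm thickness; 138 mm from the hinge line. The lid is 262 mm wide. A steel catch rail along this edge stands 16 mm out from the lid's inner side.
- lid_hinge (a point): Middle of the lid's hinge line, which runs along the box's y at its back; axes as the box; 77 mm above the bench, 156 mm behind the strip's middle line. Fixed.
- stored_vial_a: brown glass vial, 23 mm across, 58 mm tall, standing upright in the grid inside the box, 6 mm above the bench; origin at the centre of its underside. To be left there.
- stored_vial_b: brown glass vial, 23 mm across, 58 mm tall, standing upright in the grid inside the box, 6 mm above the bench; origin at the centre of its underside. To be left there.
- stored_vial_c: brown glass vial, 23 mm across, 58 mm tall, standing upright in the grid inside the box, 6 mm above the bench; origin at the centre of its underside. To be left there.
- stored_vial_d: brown glass vial, 23 mm across, 58 mm tall, standing upright in the grid inside the box, 6 mm above the bench; origin at the centre of its underside. To be left there.
- beaker: Bystander: glass beaker, 72 mm across, 92 mm tall; origin at the centre of its underside. To be left alone.
- tape: Bystander: roll of label tape lying flat, 100 mm across, 25 mm tall; origin at the centre of its underside. To be left alone.
- pen: Bystander: black marker lying flat, 135 mm long, 17 mm thick; origin at the centre of its underside. To be left alone.
- jar: Bystander: sample jar, 68 mm across, 125 mm tall; origin at the centre of its underside. To be left alone.
- indicator: Bystander: brown dropper bottle with a red cap, 34 mm across, 72 mm tall; origin at the centre of its underside. To be left alone.
- dish: Bystander: petri dish, 67 mm across, 13 mm tall; origin at the centre of its underside. To be left alone.

How it is judged:
On the way, in this order (a step that is already met when the one before it is completed fails the run):
1. the release key inside the recess is pressed (value of joint release_key above 0.12 rad).
2. the lid has popped ajar (value of joint lockbox_lid above 0.35 rad), for 0.1 s.
At the end, for the whole second after the job is handed in: The lid stands open past 1.62 rad of its 1.75, the release key has sprung back, the vials are within 15 mm and the bystanders within 20 mm of where they stood (value of joint lockbox_lid above 1.62 rad and value of joint release_key below 0.05 rad and distance of each of stored_vial_a, stored_vial_b, stored_vial_c, stored_vial_d from where it was at the start of the episode below 0.015 m and distance of each of beaker, tape, pen, jar, indicator, dish from where it was at the start of the episode below 0.02 m); the robot touches nothing.
It fails at once if a vial is lifted out of the box or shifted by more than 15 mm (distance of any of stored_vial_a, stored_vial_b, stored_vial_c, stored_vial_d from where it was at the start of the episode above 0.015 m).
It fails at once if something on the bench is lifted, carried or pushed by more than 20 mm (distance of any of beaker, tape, pen, jar, indicator, dish from where it was at the start of the episode above 0.02 m).
It fails at once if the fingers press on anything with more than 100 N (contact force between the fingers and anything else above 100 N).
It also fails if it takes over 61 s, if anything falls off the work surface, if the arm or the gripper's body presses on something with over 40 N, if the wrist force passes 120 N, or if a joint passes its speed limit or range.

## Working session

There is one attempt and no reset: what is moved stays moved. The work goes in short steps, Python scripts to look and compute and a tool call to move; the robot and the scene stay as the last step left them, time stands still between calls to the robot, and variables do not carry over. Pictures are saved under pics/ and viewed, at most 10 in all, crops included, and the job is handed in when it is done.

Besides the shell and the picture viewer there is one more tool, called after "Request:" as a command line: name --argument value ..., lists and objects as JSON in quotes. apply_moves: Moves the arm, as the interface text tells. Its arguments: {"type":"object","properties":{"rows":{"type":"array"}},"required":["rows"]}

```bash
mkdir -p pics; python3 - <<'E'
from workcell import readout, vision
import cv2,numpy as np
for n in("scene","top"):
    im=vision.camera(n); cv2.imwrite(f"pics/{n}0.png",im[:,:,::-1])
    p=vision.camera_params(n); print(n,{k:np.round(v,4).tolist() for k,v in p.items()})
s=readout.read_state(); print(s)
E
```

```text
scene {'K': [[411.1573, 0.0, 286.2836], [0.0, 411.1573, 203.864], [0.0, 0.0, 1.0]], 'k1': -0.0252, 'R': [[0.8348, -0.5505, -0.0071], [-0.3512, -0.5226, -0.7769], [0.424, 0.651, -0.6296]], 't': [-0.4507, 0.2599, 1.0686]}
top {'K': [[449.6962, 0.0, 282.2811], [0.0, 449.6962, 208.3106], [0.0, 0.0, 1.0]], 'k1': -0.0067, 'R': [[0.0275, -0.9996, 0.0062], [-0.9927, -0.028, -0.117], [0.1171, -0.003, -0.9931]], 't': [-0.0171, 0.537, 1.2472]}
{'time_s': 0.1, 'joint_positions': array([ 1.04358497e+00,  3.13382465e-01,  1.49831356e+00,  3.57093339e-05,
        1.33100160e+00, -2.23383165e-01]), 'qvel': array([-0.00036065, -0.00102801, -0.00107427, -0.00041144,  0.00041777,
       -0.00100691]), 'joint_efforts': array([ 2.52262238e-03, -4.02817047e+01, -2.52641559e+01,  6.94793975e-02,
        3.42794834e-02, -4.66943936e-05]), 'ee_pos': array([0.1569572 , 0.50077608, 0.23824213]), 'eef_rot': array([-2.18647466e-04,  1.51334639e-01,  9.88482434e-01, -5.07675148e-04]), 'ft_force': array([-0.47408138,  0.61477702,  0.53842109]), 'moment': array([ 0.02039652, -0.01047609,  0.00108584]), 'grip_force': 0.0, 'gripper_width': 0.08826867629576547}
```

View pics/top0.png

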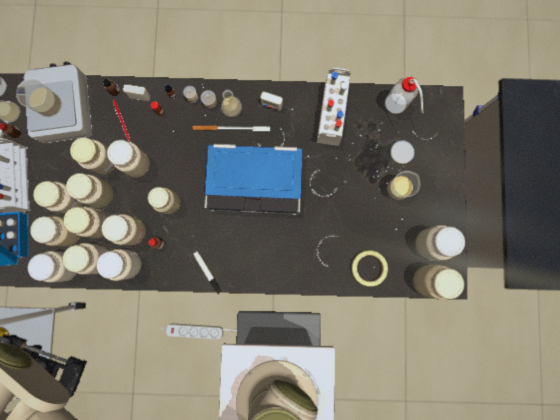

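View pics/scene0.png

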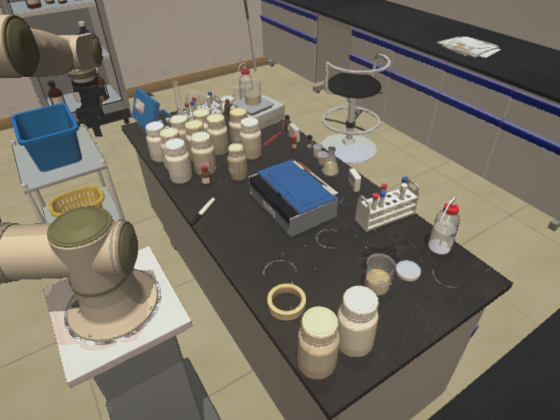

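The top view shows the blue lid at about cols 206-302, rows 147-199, with the black strip below it at rows 197-213. The pen is at (206,270), left of the box front, and the tape is at (370,268). The scene view shows the box at (293,195). Next I measure the lid and enlarge the strip.

```bash
cat > h.py <<'E'
import numpy as np,cv2
from workcell import vision,readout
def ray(n,uv,p=None):
    p=p or vision.camera_params(n)
    K=np.array(p["K"]);k=p["k1"]
    d=cv2.undistortPoints(np.float64(uv).reshape(-1,1,2),K,np.array([k,0,0,0.])).reshape(-1,2)
    R=np.array(p["R"]);t=np.array(p["t"])
    return -R.T@t,np.c_[d,np.ones(len(d))]@R
def plane(n,uv,z,p=None):
    c,d=ray(n,uv,p); return c+d*((z-c[2])/d[:,2])[:,None]
def tri(r1,r2):
    (c1,d1),(c2,d2)=r1,r2; out=[]
    for a,b in zip(d1,d2):
        s=np.linalg.lstsq(np.c_[a,-b],c2-c1,rcond=None)[0]
        p,q=c1+s[0]*a,c2+s[1]*b; out.append(np.r_[(p+q)/2,np.linalg.norm(p-q)])
    return np.array(out)
def quad(im):
    h=cv2.cvtColor(im,cv2.COLOR_RGB2HSV); m=cv2.inRange(h,(98,120,50),(118,255,255))
    cs,_=cv2.findContours(m,0,2)
    cs=[c for c in cs if abs(np.mean(c[:,0,0])-275)<60 and abs(np.mean(c[:,0,1])-185)<40]
    c=cv2.convexHull(max(cs,key=cv2.contourArea))
    e=.01
    while len(c)>4 and e<.1:
        a=cv2.approxPolyDP(c,e*cv2.arcLength(c,True),True)
        if len(a)<=4: break
        e+=.005
    return a.reshape(-1,2)
E
python3 - <<'E'
from h import *
q={}
for n in("top","scene"):
    im=cv2.imread(f"pics/{n}0.png")[:,:,::-1]; q[n]=quad(im.copy()); print(n,q[n].tolist())
P=plane("top",q["top"],.08)
print(P.round(4)); 
S=plane("scene",q["scene"],.08);print(S.round(4))
# match
idx=[np.argmin(np.linalg.norm(S-x,axis=1)) for x in P]
print(tri(ray("top",q["top"]),ray("scene",q["scene"][idx])).round(4))
im=cv2.imread("pics/top0.png")[138:222,196:312]
im2=cv2.imread("pics/scene0.png")[145:240,235:350]
f=lambda a:cv2.convertScaleAbs(cv2.resize(a,(400,300),interpolation=cv2.INTER_CUBIC),alpha=2.2,beta=10)
big=np.hstack([f(im),f(im2)]);cv2.imwrite("pics/crop.png",big)
E
```

```text
top [[208, 145], [301, 149], [300, 197], [205, 194]]
scene [[258, 171], [292, 160], [336, 197], [300, 212]]
[[ 0.7029  0.2092  0.08  ]
 [ 0.699  -0.0494  0.08  ]
 [ 0.5642 -0.0497  0.08  ]
 [ 0.5651  0.211   0.08  ]]
[[ 0.5654  0.2121  0.08  ]
 [ 0.6993  0.2041  0.08  ]
 [ 0.6949 -0.0476  0.08  ]
 [ 0.5602 -0.0445  0.08  ]]
[[ 7.038e-01  2.102e-01  7.520e-02  7.000e-04]
 [ 6.970e-01 -4.830e-02  8.020e-02  4.300e-03]
 [ 5.612e-01 -4.820e-02  8.280e-02  5.900e-03]
 [ 5.649e-01  2.109e-01  8.090e-02  3.000e-04]]
```

View pics/crop.png

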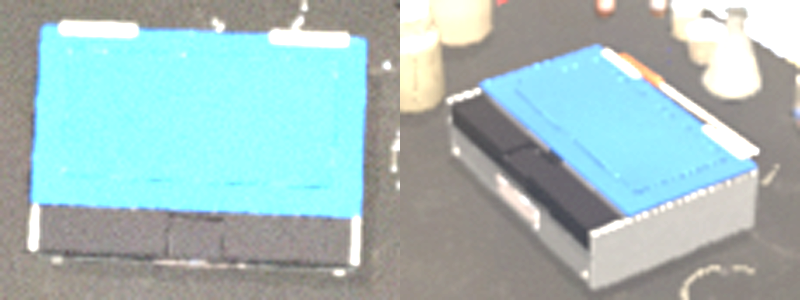

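The enlarged crop shows the strip's middle block outlined and notched (crop cols 165-225), so it is probably the recess. I measured the lid height at about 0.08 m, width 0.26 m and depth 0.137 m. That puts the strip middle at about (0.545, 0.081) with yaw about -0.7°. I'll approach and confirm from close by.

Request:
apply_moves --rows '[0, 0.343, -0.421, 0, 16.7, 0, 0.343, -0.421, 0, 16.7, 0, 0.343, -0.421, 0, 16.7, 0, 0.343, -0.421, 0, 16.7, 0, 0.343, -0.421, 0, 16.7, 0, 0.343, -0.421, 0, 16.7, 0, 0.343, -0.421, 0, 16.7, 0, 0.343, -0.421, 0, 16.7, 0, 0.343, -0.421, 0, 16.7, 0, 0.343, -0.421, 0, 16.7, 0, 0.343, -0.421, 0, 16.7, 0, 0.343, -0.421, 0, 16.7, 0, 0.343, -0.421, 0, 16.7, 0, 0.343, -0.421, 0, 16.7, 0, 0.343, -0.421, 0, 16.7, 0, 0.343, -0.421, 0, 16.7, 0, 0.343, -0.421, 0, 16.7, 0, 0.343, -0.421, 0, 16.7, 0, 0.343, -0.421, 0, 16.7, 0, 0.343, -0.421, 0, 16.7]'

```text
time_s: 1.77
ee_pos: [0.4997, 0.0807, 0.2389]
eef_rot: [0.0, 0.006, 1.0, 0.0]
ft_force: [0.5, 0.4, -0.5]
gripper_width: 0.0005
grip_force: 0.0
```

```bash
python3 - <<'E'
from h import *
s=readout.read_state(); print(s["time_s"],s["ee_pos"],s["eef_rot"],s["ft_force"],s["gripper_width"])
p=vision.camera_params("wrist"); print(p)
im=vision.camera("wrist"); cv2.imwrite("pics/w1.png",im[:,:,::-1])
cv2.imwrite("pics/w1b.png",cv2.convertScaleAbs(im[:,:,::-1],alpha=2,beta=10))
E
```

```text
1.7667 [0.49968937 0.08073372 0.23891239] [1.21063056e-04 5.51923177e-03 9.99984762e-01 3.18017063e-06] [ 0.52839902  0.43096927 -0.47228285] 0.0005135305474886354
{'K': array([[296.82070696,   0.        , 280.98043986],
       [  0.        , 296.82070696, 212.39483229],
       [  0.        ,   0.        ,   1.        ]]), 'k1': -0.022768531235353384, 'tool_from_camera': array([[-4.59733335e-04, -9.49863076e-01, -3.12665838e-01,
         8.16868704e-02],
       [ 9.99999733e-01, -6.14085480e-04,  3.95194790e-04,
        -9.99601183e-04],
       [-5.67384490e-04, -3.12665573e-01,  9.49863105e-01,
        -1.45673727e-01],
       [ 0.00000000e+00,  0.00000000e+00,  0.00000000e+00,
         1.00000000e+00]])}
```

View pics/w1b.png

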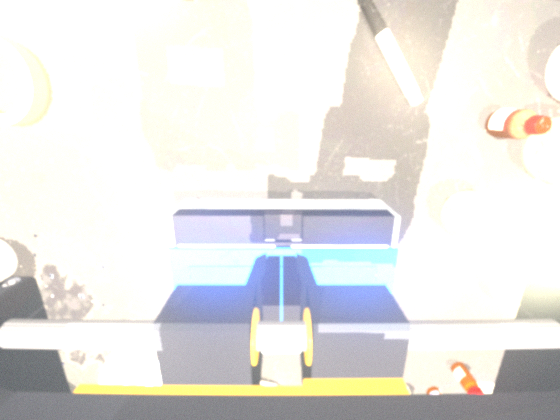

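The wrist view is over-brightened. It shows the strip at cols 175-395, rows 205-245, with a distinct middle block at cols 264-304. The fingers come in at (282,300). I'll take a milder crop and measure the strip in it.

```bash
python3 - <<'E'
from h import *
from scipy.spatial.transform import Rotation as Ro
im=cv2.imread("pics/w1.png"); c=im[185:265,160:410]
cv2.imwrite("pics/w1c.png",cv2.convertScaleAbs(cv2.resize(c,None,fx=3.2,fy=5,interpolation=cv2.INTER_CUBIC),alpha=1.6,beta=0)[:, :800])
s=readout.read_state();q=s["eef_rot"]
Rt=Ro.from_quat(np.r_[q[1:],q[0]]).as_matrix()
p=vision.camera_params("wrist");T=p["tool_from_camera"]
Rc=Rt@T[:3,:3]; tc=Rt@T[:3,3]+s["ee_pos"]
p=dict(K=p["K"],k1=p["k1"],R=Rc.T,t=-Rc.T@tc)
import pickle;pickle.dump(p,open("w1.pkl","wb"))
b=np.array([[171,247],[396,248]])
print(plane("w",b,.08,p).round(4))
print(plane("w",[[175,207],[393,207],[264,208],[304,208],[263,240],[304,240]],.072,p).round(4))
E
```

```text
[[ 0.558  -0.045   0.08  ]
 [ 0.5623  0.2089  0.08  ]]
[[ 0.5133 -0.0376  0.072 ]
 [ 0.5162  0.2034  0.072 ]
 [ 0.5157  0.0608  0.072 ]
 [ 0.5162  0.1049  0.072 ]
 [ 0.554   0.0585  0.072 ]
 [ 0.5546  0.1054  0.072 ]]
```

View pics/w1c.png

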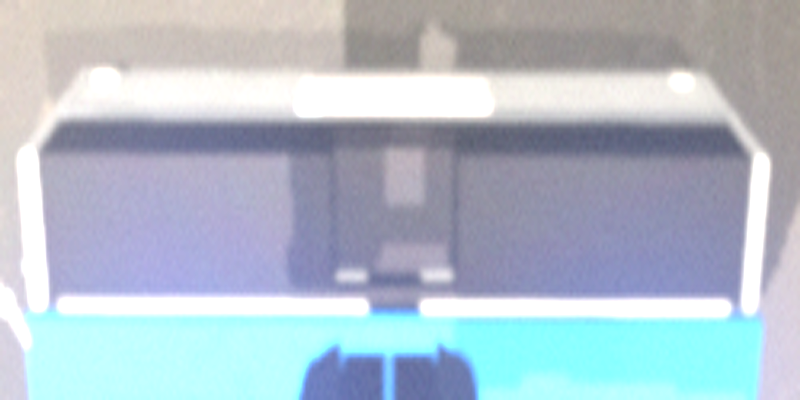

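The strip ends are at crop cols 40 and 755. The recess outline is at cols 330-460, which is the middle block (y≈0.082), and the strip middle is at x≈0.543. I'll descend there and feel for it.

Request:
apply_moves --rows '[0, 0.031, 0.001, 0, 0, 0, 0.031, 0.001, -0.04, 0, 0, 0.031, 0.001, -0.08, 0, 0, 0.031, 0.001, -0.12, 0, 0, 0.031, 0.001, -0.145, 0, 0, 0.031, 0.001, -0.155, 0, 0, 0.031, 0.001, -0.155, 0, 0, 0.031, 0.001, -0.155, 0, 0, 0.031, 0.001, -0.155, 0]'

```text
time_s: 2.57
ee_pos: [0.5322, 0.081, 0.0857]
eef_rot: [0.002, 0.006, 1.0, -0.0]
ft_force: [0.2, 0.7, -0.2]
gripper_width: 0.0005
grip_force: 0.0
```

Request:
apply_moves --rows '[0, 0, 0, -0.002, 0, 0, 0, 0, -0.004, 0, 0, 0, 0, -0.006, 0, 0, 0, 0, -0.008, 0, 0, 0, 0, -0.01, 0, 0, 0, 0, -0.012, 0, 0, 0, 0, -0.013, 0, 0, 0, 0, -0.013, 0, 0, 0, 0, -0.013, 0]'

```text
time_s: 3.32
ee_pos: [0.5311, 0.081, 0.0707]
eef_rot: [-0.0, 0.006, 1.0, 0.0]
ft_force: [-0.4, -0.4, 0.5]
gripper_width: 0.0006
grip_force: 0.0
```

Request:
apply_moves --rows '[0, 0, 0, -0.001, 0, 0, 0, 0, -0.002, 0, 0, 0, 0, -0.003, 0, 0, 0, 0, -0.003, 0]'

```text
time_s: 3.65
ee_pos: [0.5309, 0.081, 0.0675]
eef_rot: [-0.0, 0.006, 1.0, -0.0]
ft_force: [-0.7, -0.3, -0.8]
gripper_width: 0.0004
grip_force: 0.0
```

Request:
apply_moves --rows '[0, 0, 0, -0.001, 0, 0, 0, 0, -0.002, 0, 0, 0, 0, -0.003, 0, 0, 0, 0, -0.003, 0]'

```text
time_s: 3.98
ee_pos: [0.5304, 0.081, 0.0647]
eef_rot: [-0.001, 0.006, 1.0, -0.0]
ft_force: [-5.0, -0.5, 5.9]
gripper_width: 0.0006
grip_force: 2.7
```

Inside the recess and on the key: 6 N at z≈0.065. I'll press further in small steps.

Request:
apply_moves --rows '[0, 0, 0, -0.001, 0, 0, 0, 0, -0.002, 0, 0, 0, 0, -0.002, 0]'

```text
time_s: 4.23
ee_pos: [0.5299, 0.081, 0.0628]
eef_rot: [-0.002, 0.006, 1.0, -0.0]
ft_force: [-8.2, -0.8, 7.9]
gripper_width: 0.0003
grip_force: 4.4
```

Request:
apply_moves --rows '[0, 0, 0, -0.001, 0, 0, 0, 0, -0.002, 0, 0, 0, 0, -0.002, 0]'

```text
time_s: 4.48
ee_pos: [0.5292, 0.0811, 0.0605]
eef_rot: [-0.003, 0.006, 1.0, -0.0]
ft_force: [-10.8, -1.3, 10.0]
gripper_width: -0.0
grip_force: 5.7
```

```bash
python3 - <<'E'
from h import *
im=vision.camera("top"); print(quad(im).tolist())
im=vision.camera("scene"); cv2.imwrite("pics/s2.png",im[:,:,::-1]);print(quad(im).tolist())
E
```

```text
[[208, 145], [301, 149], [300, 196], [203, 192]]
[[281, 165], [292, 160], [336, 197], [302, 202]]
```

Request:
apply_moves --rows '[0, 0, 0, -0.001, 0, 0, 0, 0, -0.002, 0, 0, 0, 0, -0.002, 0]'

```text
time_s: 4.83
ee_pos: [0.5283, 0.0811, 0.0583]
eef_rot: [-0.004, 0.006, 1.0, -0.0]
ft_force: [-14.8, -1.0, 11.0]
gripper_width: 0.0006
grip_force: 7.3
```

```bash
python3 - <<'E'
from h import *
im=vision.camera("top"); print(quad(im).tolist())
im=vision.camera("wrist"); a=vision.camera("scene")
cv2.imwrite("pics/s3.png",np.hstack([cv2.resize(im[:,:,::-1],(400,300)),cv2.resize(a[90:300,150:430,::-1],(400,300))]))
E
```

```text
[[208, 145], [301, 149], [301, 186], [202, 183]]
```

View pics/s3.png

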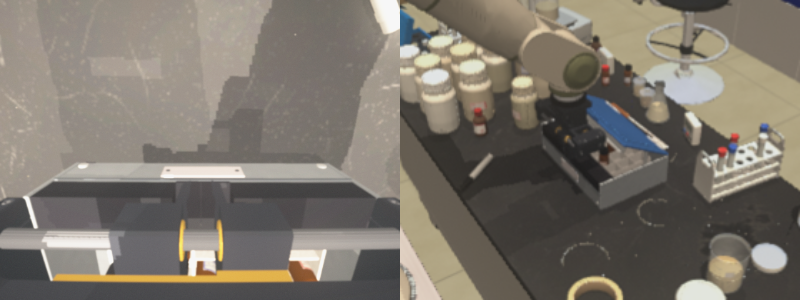

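The lid has popped ajar: the scene half shows the open box behind the fingers, and the blue lid's front edge has risen. Next I come away forward and up, then check that it stays ajar.

Request:
apply_moves --rows '[0, -0.005, 0, 0.01, 0, 0, -0.02, 0, 0.02, 0, 0, -0.04, 0, 0.035, 0, 0, -0.06, 0, 0.05, 0, 0, -0.06, 0, 0.05, 0, 0, -0.06, 0, 0.05, 0]'

```text
time_s: 5.48
ee_pos: [0.4713, 0.081, 0.1097]
eef_rot: [0.001, 0.006, 1.0, -0.0]
ft_force: [0.5, -0.1, -0.8]
gripper_width: 0.0005
grip_force: 0.0
```

```bash
python3 - <<'E'
from h import *
im=vision.camera("top"); q=quad(im);print(q.tolist(), plane("top",q,.149).round(3).tolist())
E
```

```text
[[208, 145], [301, 149], [301, 186], [202, 183]] [[0.685, 0.198, 0.149], [0.681, -0.047, 0.149], [0.583, -0.049, 0.149], [0.584, 0.208, 0.149]]
```

Request:
apply_moves --rows '[0, 0.035, 0, 0, 0, 0, 0.07, 0, -0.002, 0, 0, 0.085, 0, -0.002, 0, 0, 0.092, 0, 0.004, 0, 0, 0.097, 0, 0.01, 0, 0, 0.101, 0, 0.016, 0, 0, 0.106, 0, 0.023, 0, 0, 0.112, 0, 0.031, 0, 0, 0.118, 0, 0.038, 0, 0, 0.118, 0, 0.038, 0]'

```text
time_s: 6.37
ee_pos: [0.5904, 0.0807, 0.1475]
eef_rot: [0.001, 0.006, 1.0, -0.0]
ft_force: [-1.1, -0.5, 0.8]
gripper_width: 0.0004
grip_force: 0.6
```

```bash
python3 - <<'E'
from h import *
im=vision.camera("top"); q=quad(im);print(q.tolist())
a=vision.camera("scene")
w=vision.camera("wrist")
cv2.imwrite("pics/s4.png",np.hstack([cv2.resize(w[:,:,::-1],(400,300)),cv2.resize(a[90:300,150:430,::-1],(400,300))]))
E
```

```text
[[278, 149], [301, 149], [302, 172], [290, 171]]
```

View pics/s4.png

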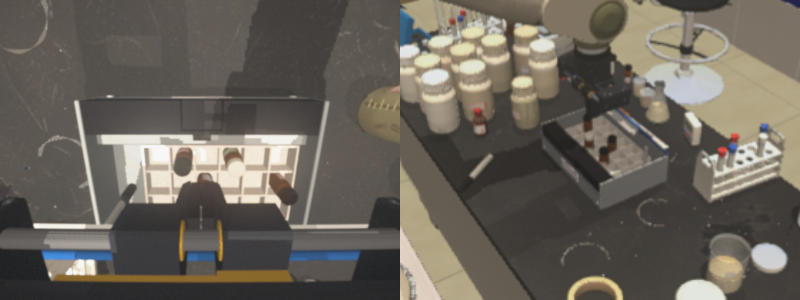

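The left (wrist) half shows the vials standing in the grid and the lid riding on the fingers with about 1 N. I'll keep pushing along the arc.

Request:
apply_moves --rows '[0, 0.007, 0, 0.007, 0, 0, 0.014, 0, 0.013, 0, 0, 0.022, 0, 0.018, 0, 0, 0.03, 0, 0.024, 0, 0, 0.038, 0, 0.028, 0, 0, 0.046, 0, 0.032, 0, 0, 0.054, 0, 0.035, 0, 0, 0.063, 0, 0.038, 0, 0, 0.072, 0, 0.04, 0, 0, 0.08, 0, 0.041, 0, 0, 0.087, 0, 0.042, 0, 0, 0.093, 0, 0.043, 0, 0, 0.093, 0, 0.043, 0]'

```text
time_s: 7.6
ee_pos: [0.6825, 0.081, 0.1887]
eef_rot: [-0.0, 0.006, 1.0, 0.0]
ft_force: [0.1, -0.1, -0.2]
gripper_width: 0.0002
grip_force: 0.0
```

Request:
apply_moves --rows '[0, 0.003, 0, 0, 0, 0, 0.006, 0, 0, 0, 0, 0.009, 0, 0, 0, 0, 0.01, 0, 0, 0, 0, 0.01, 0, 0, 0]'

```text
time_s: 8.02
ee_pos: [0.6921, 0.081, 0.1896]
eef_rot: [-0.0, 0.006, 1.0, 0.0]
ft_force: [1.0, 0.5, -0.9]
gripper_width: 0.0005
grip_force: 0.0
```

Request:
apply_moves --rows '[0, -0.02, 0, 0.0, 0, 0, -0.05, 0, 0.01, 0, 0, -0.09, 0, 0.02, 0, 0, -0.13, 0, 0.03, 0, 0, -0.17, 0, 0.04, 0, 0, -0.21, 0, 0.05, 0, 0, -0.25, 0, 0.05, 0, 0, -0.28, 0, 0.05, 0, 0, -0.28, 0, 0.05, 0, 0, -0.28, 0, 0.05, 0, 0, -0.28, 0, 0.05, 0]'

```text
time_s: 8.93
ee_pos: [0.4129, 0.0809, 0.2401]
eef_rot: [0.001, 0.006, 1.0, -0.0]
ft_force: [-0.2, 0.3, 0.6]
gripper_width: 0.0005
grip_force: 0.0
```

```bash
python3 - <<'E'
from h import *
s=readout.read_state();print(s["ft_force"],s["ee_pos"])
t=vision.camera("top")
a=vision.camera("scene")
cv2.imwrite("pics/s5.png",np.hstack([cv2.resize(t[70:310,120:440,::-1],(400,300)),cv2.resize(a[90:300,150:430,::-1],(400,300))]))
cv2.imwrite("pics/s5a.png",a[:,:,::-1])
h=cv2.cvtColor(t,cv2.COLOR_RGB2HSV);m=cv2.inRange(h,(98,120,40),(118,255,255))[100:260,190:320]
y,x=np.nonzero(m);print(len(x),(x.min()+190,x.max()+190,y.min()+100,y.max()+100) if len(x) else "")
E
```

```text
[-0.18488277  0.31288181  0.57548644] [0.41285886 0.0808573  0.24010404]
1546 (np.int64(200), np.int64(304), np.int64(105), np.int64(150))
```

View pics/s5.png

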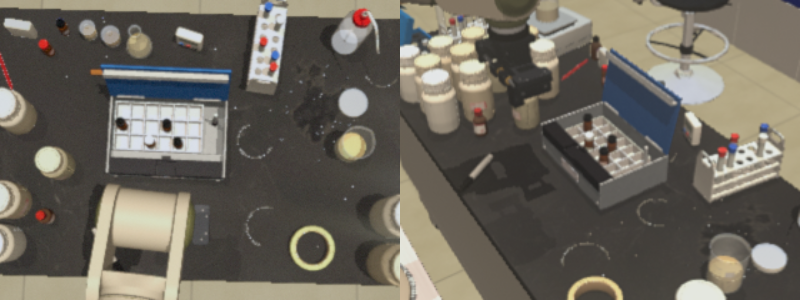

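The lid stands open, with its top edge at crop row ~66 in the top view. The vials and bystanders look unmoved. I'll check the lid angle and hand in if it passes.

```bash
python3 - <<'E'
from h import *
from workcell import order
# top image: topmost edge of blue lid in the middle column
r=plane("top",[[252,123]],.215)[0]; print(r)
th=np.pi/2+np.arcsin((r[0]-.699)/.138); print(th)
if th>1.62: print(order.sign_off())
E
```

```text
[0.72720032 0.07959892 0.215     ]
1.7765961450416525
the job is handed in; nothing more can be done
None
```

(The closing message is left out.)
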